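# Slide a phone dummy home in a covered test nest and shut the gate

### The job

Load the white phone dummy into the test nest: slide the yellow gate fully open by its red knob, push the dummy along the bench, without lifting it, between the rails and under the blue cover until its far end rests against the stop, then slide the gate fully shut behind it. Do not knock the tape roll, the clamp brackets or the motors lying nearby out of place.

Things in the scene. Friction and masses are not known exactly. Their poses are not given: they have to be found in the camera images.
- phone_dummy: Loose white-silver flat block shaped like a phone, 140 x 68 x 9 mm, 0.2 kg, lying flat on the bench before the gate. Origin: centre of its underside; x along the 140 mm, y along the 68 mm, z up. Its x axis points roughly the way into the nest.
- test_nest: Fixed nest on the bench; the dummy slides on the bench itself (z = 0). Origin: on the bench, mid-track, on the gate's line; x points the way in, y left (the gate's side). Flared lead-ins, 14 mm high, narrow the track from 116 mm wide at x = 12 mm to 72 mm at x = 50; rails 75 mm apart, 12 wide, 16 high, from x = 50 to 165. The gate's guide (15 mm high) lies at x -20 to 20, y 63 to 163 mm.
- nest_cover (a point): Middle of the near lower edge of the blue cover: nest x = 86 mm, 16 mm above the bench. The cover spans the rails from x = 86 to 171 mm, underside 16 mm and top 24 mm high, and carries a grey box, 45 x 60 mm, whose top is 44 mm above the bench.
- nest_home (a point): Point on the bench, 80 mm from the nest's origin along its x (axes as the nest's), where the dummy's origin lies when it is home: its far end against the black end stop (face at nest x = 150 mm, under the cover), its near end at nest x = 10 mm, its near 76 mm outside the cover.
- gate (a joint): Gate slide, m: 0 = shut (yellow bar across the track), 0.065 = fully open (drawn to the nest's left, +y); friction 1.5 N, stays where left. Bar 103 mm long, nest x -6 to 6 mm, 2.5 to 12.5 mm above the bench; its nose is at nest y = -18 mm shut, 47 mm open. It clears the home dummy by 4 mm and cannot shut if the dummy sticks out further.
- gate_knob (a point): Centre of the top of the gate's upright red knob, a cylinder of 16 mm diameter from 12.5 to 54.5 mm above the bench, on the gate bar; at nest x = 0, y = 55 mm + the gate's joint value. It can be pinched from above or pushed sideways.
- film_tape: Loose amber tape roll, 73 mm diameter, 19 mm high, lying flat to the right; bystander. Origin: centre of its underside.
- clamp_a: Loose black phone clamp bracket, 94 x 58 x 28 mm, near the bench's front edge to the right; bystander. Origin: centre of its underside.
- motor_1: Loose black gimbal motor, 42 mm diameter with a short lead (79 mm in all), 31 mm high, to the left; bystander. Origin: centre of its underside.
Mind the look-alikes: they are no part of the job. Of the things shaped like the phone_dummy, the white one is meant.

How it is judged (in metres and radians):
On the way, in this order (a step that is already met when the one before it is completed fails the run):
1. the gate is slid open (value of joint gate above 0.055 m), for 0.2 s.
2. the dummy is home under the cover, flat, against the end stop (x of phone_dummy in the frame of test_nest between 0.076 and 0.084 m and y of phone_dummy in the frame of test_nest between -0.006 and 0.006 m and angle between the x axis of phone_dummy and the x axis of test_nest, either way round below 0.07 rad and height (world z) of phone_dummy below 0.004 m), for 0.2 s.
3. the gate is shut behind the dummy (value of joint gate below 0.005 m), for 0.2 s.
At the end, for the whole second after the job is handed in: The dummy lies flat on the bench in the nest, its origin within 4 mm of home along the nest and 6 mm across, its long axis within 0.07 rad of the nest's, at rest (below 0.01 m/s); the gate is shut to within 5 mm (all of step 2 and value of joint gate below 0.005 m and linear speed of phone_dummy below 0.01 m/s); the robot touches nothing.
It fails at once if the dummy is lifted off the bench (more than 20 mm) (height (world z) of phone_dummy above 0.02 m).
It fails at once if the tape roll is moved more than 20 mm (distance of film_tape from where it was at the start of the episode above 0.02 m).
It fails at once if the clamp bracket is moved more than 20 mm (distance of clamp_a from where it was at the start of the episode above 0.02 m).
It fails at once if the motor is moved more than 20 mm (distance of motor_1 from where it was at the start of the episode above 0.02 m).
It also fails if it takes over 58 s, if anything falls off the work surface, if the arm or the gripper's body presses on something with over 40 N, if the wrist force passes 120 N, or if a joint passes its speed limit or range.

### The arm

A 6-joint arm with a two-finger parallel gripper is mounted at the origin on a cart in front of the work surface, level with it; the furniture and walls round the work are solid. World frame = base frame: x ahead of the robot, y to its left, z up, the work surface at z = 0. Lengths are in mm, angles in rad, forces in N, time in s.
With the tool pointing down it reaches from about 400 to 925 mm from the base axis. Payload 12.5 kg.
Tool frame: the origin (TCP) lies midway between the tips of the shut fingers; the grasp point (between the pads) lies 19 mm behind it; z points along the fingers, y is the direction in which the jaws open and shut (so a half turn about z gives the same grasp; the last joint's range is limited). The gripper opens to 95 mm and grips with 3 to 60 N. Pads are 20 mm wide; open, the fingers measure 119 mm over their backs; the gripper's body (75 mm by 180 mm) begins 59 mm behind the grasp point.
Start: joints at [1.055, 0.491, 1.559, -0, 1.092, -0.106], TCP at [249.003, 573.278, 183.161] pointing down, gripper open.
Joint ranges: [-3.1, 3.1], [-0.84, 2.19], [0.05, 2.79], [-1.13, 4.28], [0.06, 2.93], [-2.69, 2.69]. Speed limits (rad/s): [2.22, 2.22, 2.79, 3.14, 3.14, 3.14].

### API

Orientations are given as [roll, pitch, yaw] about the fixed x, y, z axes, in that order (R = Rz(yaw) Ry(pitch) Rx(roll)).
In Python, from cell import env, eyes, job_done, boxes_of, regions_of gives the robot as it stands.
- The arm moves only by the tool send_rows, never from a script. Its argument "plan" is text: rows parted by semicolons, each of 5 numbers parted by spaces: the shift along the tool's x, y, z in mm, then the turn about the tool's z in rad, then the finger opening in mm, from 0 to 95.1. In form: x y z roll gripper; .... A call has 1 to 8 rows; each row shifts and turns the pose as measured when the row begins, along the tool's axes as they then stand; what a row does not reach is not made up. A row lasts 1/10 s, in which the tool goes at most 50 mm and 8.59 degrees, less where a joint would pass 70% of its speed; a pose out of reach is approached as far as the arm can. A call with a gripper value outside its range is refused whole. The fingers move at their own pace and stop on an object; the grip force is fixed at half the most. Time passes only in rows, so rows that do not move let the fingers close. It gives the time, the measured TCP pose, the force and the opening at its end, in the units of the state.
- env.state(): the state, without advancing time (a new reading comes with each control period).
- eyes.read_camera(name): name is "scene" or "top" or "wrist"; returns a dict with "image" (384x512x3 uint8, red, green, blue), "vertical_fov" (degrees; the focal length in pixels is half the picture's height over the tangent of half this angle, whatever the lens; pixels are square), "cx", "cy" (the principal point, pixels), "k1" (the pictures are not rectified: a ray, as slopes to the right and down, at radius r is drawn at 1 + k1 r^2 times it, then the intrinsics apply), "extrinsics" (4x4, takes a point from camera to world coordinates). Camera axes: x right, y up, looking along -z (the intrinsics and any distortion apply to the point x, -y, -z); pixel columns grow to the right and rows downward; lengths in mm; the calibration is good to about 2 mm. A picture is of the moment at which its call begins. There is no depth.
- job_done(): hands the job in, once; it reports no verdict.
Trained networks look in a picture, given as the dict that the camera call returned (one of the last four; its "shot" number tells which), for a name from the list of things; names that differ only in an ending like _2 or _b are one class to them, and where a whole thing is asked for, a point or a joint stands for the part that bears it (a point fixed in the world has none). Each returns a list of dicts, best first, with "confidence" (0 to 1); they miss things now and then, are a little off and sometimes report something else, mostly with a low value. They report only what shows in the picture. A call takes as long as a camera call. They do not tell look-alikes from the thing itself.
- boxes_of(target, picture): "bbox" ([left, top, width, height] in pixels, round what is visible of it).
- regions_of(target, picture): "pixels" (384x512 bool, what is visible of it) and "bbox" ([left, top, width, height] in pixels, round what is visible of it).
The state is a dict: "t": time; "joints": joint angles; "qvel": joint speeds; "tau": joint torques, N m; "eef_pos": TCP position; "tcp_rot": TCP orientation; "ft_force": force on the tool from outside, world axes, zero at the start; "moment": the same for the moment, N m; "opening": opening from 0.0 (shut) to 1.0 (fully open).
Only numpy, scipy, OpenCV 4.12 (cv2) and the standard library are available. Lean on these libraries where they do the work, as an engineer would, in place of code of your own. Each camera call takes 0.05 s, during which the arm holds its last target.

## Working session

There is one attempt and no reset: what is moved stays moved. The work goes in short steps, Python scripts to look and compute and a tool call to move; the robot and the scene stay as the last step left them, time stands still between calls to the robot, and variables do not carry over. Pictures are saved under pics/ and viewed, and the job is handed in when it is done.

Besides the shell and the picture viewer there is one more tool, called after "Request:" as name(argument=value, ...) on one line, values as JSON. send_rows: Moves the arm, as the interface text tells. Its arguments: {"type":"object","properties":{"plan":{"type":"string"}},"required":["plan"]}

```bash
mkdir -p pics
cat > h.py <<'E'
import numpy as np, cv2
from cell import env, eyes, job_done, boxes_of, regions_of
def cam(name):
    return eyes.read_camera(name)
def save(p,f): cv2.imwrite('pics/'+f,p['image'][:,:,::-1])
def K(p):
    f=192/np.tan(np.radians(p['vertical_fov'])/2); return f
def ray(p,u,v):
    f=K(p); d=np.array([(u-p['cx'])/f,(v-p['cy'])/f]); s=d.copy()
    for _ in range(30): s=d/(1+p['k1']*(s@s))
    E=np.array(p['extrinsics']); return E[:3,3],E[:3,:3]@np.array([s[0],-s[1],-1])
def toz(p,u,v,z):
    o,d=ray(p,u,v); return o+d*(z-o[2])/d[2]
def proj(p,X):
    E=np.array(p['extrinsics']); c=E[:3,:3].T@(np.array(X,float)-E[:3,3])
    s=np.array([c[0],-c[1]])/-c[2]; s=s*(1+p['k1']*(s@s)); f=K(p)
    return np.array([s[0]*f+p['cx'],s[1]*f+p['cy']])
E
python3 - <<'E'
from h import *
print(env.state())
for n in ['scene','top','wrist']:
    p=cam(n); save(p,n+'0.png'); print(n,p['extrinsics'],p['vertical_fov'],p['k1'])
    for t in ['phone_dummy','test_nest','gate_knob','nest_cover','film_tape','clamp_a','motor_1']:
        try: print(t,[(b['bbox'],round(b['confidence'],2)) for b in boxes_of(t,p)])
        except Exception as e: print(t,e)
E
```

```text
{'t': 0.0, 'joints': array([ 1.05538723e+00,  4.91558549e-01,  1.55945048e+00,  1.92075335e-05,
        1.09170778e+00, -1.05606982e-01]), 'qvel': array([-0.0001532 , -0.00023088, -0.00061291, -0.00020431, -0.00074561,
       -0.00016784]), 'tau': array([ 2.47526441e-03, -6.12655020e+01, -2.58182395e+01,  6.94748084e-02,
        4.82667563e-02, -5.48230389e-05]), 'eef_pos': array([248.8563402 , 573.01301714, 182.5620437 ]), 'tcp_rot': array([-3.14047655e+00, -1.35438803e-04,  2.73178159e+00]), 'ft_force': array([ 0.52980047,  0.55006906, -0.56468468]), 'moment': array([ 0.0300788 ,  0.01967884, -0.0298733 ]), 'opening': 1.0025421357921707}
scene [[ 6.10490317e-01  4.64990092e-01 -6.41159720e-01 -3.30195470e+02]
 [-7.91807312e-01  3.77238085e-01 -4.80346341e-01 -5.61390915e+02]
 [ 1.85135753e-02  8.00921745e-01  5.98482753e-01  8.96108403e+02]
 [ 0.00000000e+00  0.00000000e+00  0.00000000e+00  1.00000000e+00]] 47.52219142848616 -0.12150339957538128
phone_dummy [([164.8, 199.6, 34.6, 33.7], 0.89), ([224.6, 202.4, 37.7, 25.6], 0.63)]
test_nest [([216.1, 163.0, 77.2, 38.0], 0.58)]
gate_k
[... 705 characters left out ...]
, 0.66)]
nest_cover [([182.2, 92.5, 82.1, 84.4], 0.77)]
film_tape [([332.8, 193.0, 28.7, 27.6], 0.76), ([180.5, 91.1, 85.7, 86.9], 0.47)]
clamp_a [([327.8, 244.8, 39.5, 37.2], 0.9), ([184.6, 91.0, 77.6, 87.6], 0.73)]
motor_1 [([129.4, 187.3, 16.4, 31.0], 0.49)]
wrist [[ 3.99408631e-01 -8.75839732e-01 -2.70882834e-01  1.71094940e+02]
 [ 9.16772693e-01  3.81330914e-01  1.18804728e-01  6.06076687e+02]
 [-7.57902845e-04 -2.95789619e-01  9.55252808e-01  3.83382730e+02]
 [ 0.00000000e+00  0.00000000e+00  0.00000000e+00  1.00000000e+00]] 59.3358880520391 -0.0008434469305625742
phone_dummy []
test_nest []
gate_knob []
nest_cover []
film_tape []
clamp_a []
motor_1 [([176.9, 346.4, 35.8, 19.2], 0.79)]
```

Run:
```python
import cv2
a=cv2.imread('pics/top0.png'); cv2.imwrite('pics/top0c.png',cv2.resize(a[80:300,110:390],None,fx=2.7,fy=2.7,interpolation=cv2.INTER_CUBIC))
a=cv2.imread('pics/scene0.png'); cv2.imwrite('pics/scene0c.png',cv2.resize(a[140:310,130:350],None,fx=3.5,fy=3.5,interpolation=cv2.INTER_CUBIC))
```

```text
(no output)
```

View pics/top0c.png

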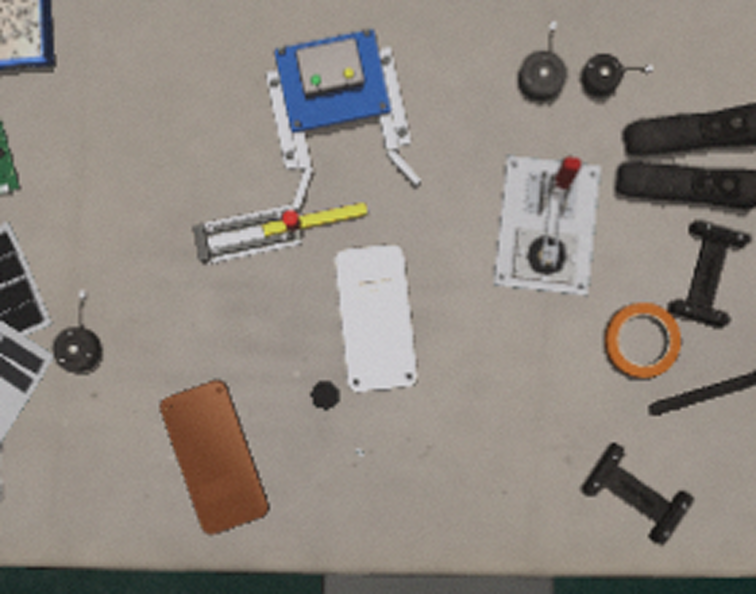

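View pics/scene0c.png

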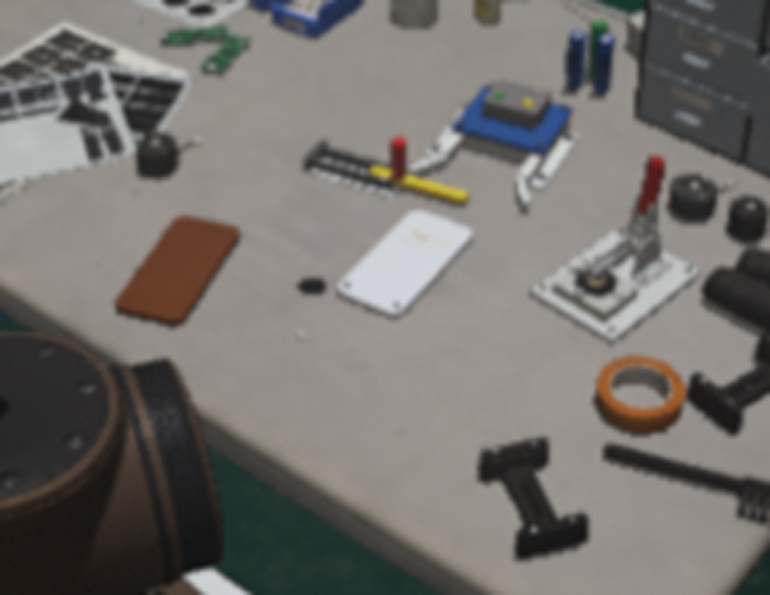

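View pics/wrist0.png

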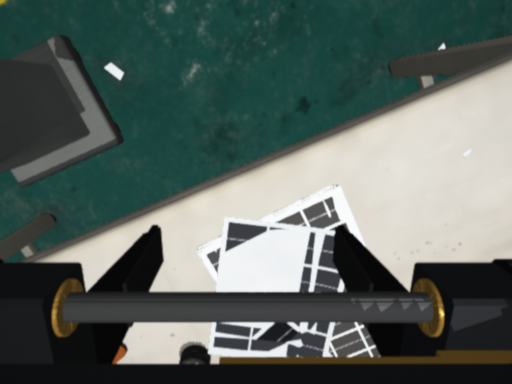

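```bash
cat > m.py <<'E'
from h import *
def c(p,x,y,z): return toz(p,(x+.5)/2.7-.5+110,(y+.5)/2.7-.5+80,z)[:2]
def seg(p,z,lo,hi,box):
    hsv=cv2.cvtColor(p['image'],cv2.COLOR_RGB2HSV); m=cv2.inRange(hsv,lo,hi)
    k=np.zeros_like(m); x0,y0,x1,y1=box; k[y0:y1,x0:x1]=m[y0:y1,x0:x1]
    n,l,s,_=cv2.connectedComponentsWithStats(k); i=1+np.argmax(s[1:,4]); v,u=np.where(l==i)
    P=np.array([toz(p,a,b,z)[:2] for a,b in zip(u,v)],np.float32)
    return cv2.minAreaRect(P),P.mean(0),len(u)
E
python3 - <<'E'
from m import *
p=cam('top')
print('blue',seg(p,24,(100,120,40),(125,255,255),(200,80,265,140)))
print('yellow',seg(p,12.5,(22,120,80),(35,255,255),(190,145,260,180)))
print('white',seg(p,9,(0,0,190),(179,40,255),(225,165,270,230)))
print('red',seg(p,54.5,(0,150,60),(8,255,255),(205,150,230,170)))
for n,x,y,z in [('knob',291,218,54.5),('nose',367,209,12.5)]: print(n,c(p,x,y,z))
print('phone',[c(p,*q,9) for q in [(335,249),(404,246),(416,388),(347,391)]])
print('cover',[c(p,*q,24) for q in [(275,50),(374,30),(390,110),(293,132)]])
print('tape',c(p,643,341,19),'motor',c(p,77,350,20), 'brown',[c(p,*q,9) for q in [(268,515),(222,380),(160,403),(207,534)]])
E
```

```text
blue (((740.3795776367188, 153.11553955078125), (82.74225616455078, 97.54911041259766), 13.000388145446777), array([731.1117 , 151.11092], dtype=float32), 664)
yellow (((609.58935546875, 150.0517578125), (12.596853256225586, 65.63325500488281), 13.191814422607422), array([609.67017, 150.11351], dtype=float32), 120)
white (((511.2607727050781, 106.80076599121094), (137.6556396484375, 66.15489959716797), 7.195219993591309), array([511.5763  , 107.157776], dtype=float32), 1270)
red (((600.6903686523438, 189.07554626464844), (12.765763282775879, 10.12543773651123), 1.2636927366256714), array([600.3027 , 188.95552], dtype=float32), 23)
knob [600.89626118 187.90672994]
nose [616.5558846  116.99128465]
phone [array([577.15954433, 147.54846295]), array([581.29440498,  80.23325178]), array([443.16915536,  66.47355947]), array([439.18283856, 133.31124654])]
cover [array([769.99085663, 209.56363398]), array([791.78844134, 113.21222172]), array([712.40647134,  96.28910715]), array([688.98507813, 190.06279253])]
tape [ 492.01907078 -152.69421784] motor [474.10924681 394.06727469] brown [array([318.46592877, 207.38880185]), array([447.72516395, 254.69534489]), array([424.37385913, 314.39047185]), array([299.1129846 , 265.90870938])]
```

```bash
cat > ov.py <<'E'
from h import *
O=np.array([615.2,124.2]); A=0.227
X=np.array([np.cos(A),np.sin(A)]); Y=np.array([-X[1],X[0]])
def W(x,y,z=0): q=O+X*x+Y*y; return np.array([q[0],q[1],z])
def ov(p,f,box,s,g=0.011,ph=None):
    x0,y0,x1,y1=box; im=cv2.resize(p['image'][y0:y1,x0:x1,::-1],None,fx=s,fy=s,interpolation=cv2.INTER_CUBIC)
    def poly(pts,col):
        q=np.array([(proj(p,P)-[x0,y0]+.5)*s-.5 for P in pts]); cv2.polylines(im,[np.round(q).astype(np.int32)],True,col,1)
    R=lambda a,b,c,d,z:[W(a,c,z),W(b,c,z),W(b,d,z),W(a,d,z)]
    poly(R(86,171,-49,49,24),(255,255,0))
    for sg in(1,-1):
        poly(R(50,165,sg*37.5,sg*49.5,16),(0,0,255)); poly([W(12,sg*58,14),W(50,sg*36,14)],(0,255,0))
    poly(R(-20,20,63,163,15),(255,0,255))
    poly(R(-6,6,-18+1000*g,85+1000*g,12.5),(0,128,255))
    t=np.linspace(0,6.28,20); poly([W(8*np.cos(a),55+1000*g+8*np.sin(a),54.5) for a in t],(255,0,0))
    if ph is not None:
        cx,cy,a=ph; u=np.array([np.cos(a),np.sin(a)]); v=np.array([-u[1],u[0]])
        poly([np.append(np.array([cx,cy])+u*i*70+v*j*34,9) for i,j in[(1,1),(1,-1),(-1,-1),(-1,1)]],(0,200,0))
    cv2.imwrite('pics/'+f,im)
E
python3 - <<'E'
from ov import *
ov(cam('top'),'ov1.png',(170,80,280,235),3.8,ph=(510.5,107,0.105))
ov(cam('scene'),'ov2.png',(180,150,320,240),5,ph=(510.5,107,0.105))
E
```

```text
(no output)
```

View pics/ov1.png

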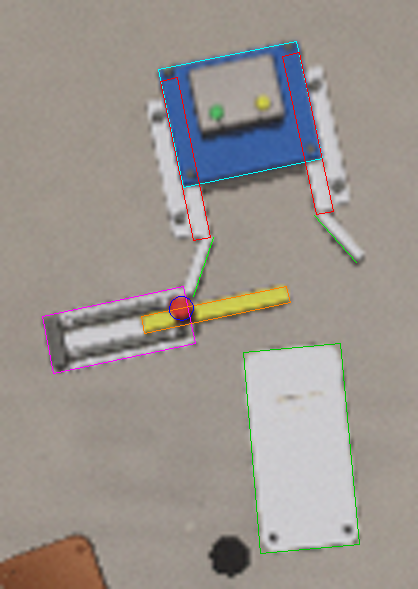

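View pics/ov2.png

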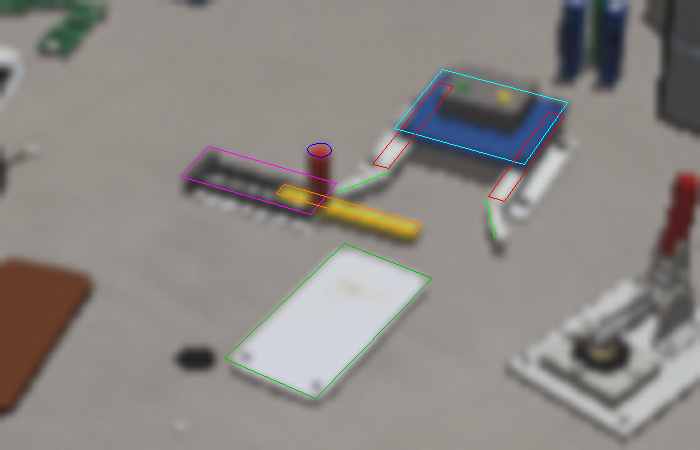

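```bash
cat > d.py <<'E'
import sys
from ov import *
from scipy.spatial.transform import Rotation as Ro
def delta(x,y,z,dyaw=0):
    s=env.state(); R=Ro.from_euler('xyz',s['tcp_rot']).as_matrix(); t=W(x,y,z)
    n=s['eef_pos'][:2]-O
    print('t',round(s['t'],2),'nest pose',np.round([n@X,n@Y,s['eef_pos'][2]],1),'F',np.round(s['ft_force'],1),'open',round(s['opening']*95.1,1))
    yaw=np.arctan2(R[1,0],R[0,0]); want=A+np.pi+dyaw
    e=(want-yaw+np.pi)%(2*np.pi)-np.pi
    print('roll',round(-e,3),'delta tool now',np.round(R.T@(t-s['eef_pos']),1))
    c,sn=np.cos(want),np.sin(want); R2=np.array([[c,sn,0],[sn,-c,0],[0,0,-1]])
    print('delta in wanted tool frame',np.round(R2.T@(t-s['eef_pos']),1), 'j',np.round(s['joints'],2))
if __name__=='__main__': delta(*map(float,sys.argv[1:]))
E
python3 d.py 0 66 100
```

```text
t 1.35 nest pose [-255.8  520.   183.1] F [-0.5  0.1 -0.9] open 95.3
roll -0.637 delta tool now [-475.6 -212.9   83.1]
delta in wanted tool frame [-255.8 -454.    83.1] j [ 1.06  0.49  1.56  0.    1.09 -0.11]
```

Request:
send_rows(plan="0 0 0 -0.13 50; 0 0 0 -0.13 50; 0 0 0 -0.13 50; 0 0 0 -0.13 50; 0 0 0 -0.12 50")

```text
t: 1.85
eef_pos: [248.9, 573.3, 183.2]
tcp_rot: [3.142, 0.0, -2.889]
ft_force: [0.4, -0.6, -1.2]
opening: 0.636
```

```bash
python3 d.py 0 66 100
```

```text
t 1.85 nest pose [-255.8  520.   183.2] F [ 0.4 -0.6 -1.2] open 60.5
roll 0.026 delta tool now [-244.1 -460.4   83.1]
delta in wanted tool frame [-255.8 -454.    83.2] j [ 1.06  0.49  1.56  0.    1.09 -0.77]
```

Request:
send_rows(plan="-23 -41 0 0.026 50; -23 -41 0 0 50; -23 -41 0 0 50; -23 -41 0 0 50; -23 -41 0 0 50; -23 -41 0 0 50; -23 -41 0 0 50; -23 -41 0 0 50")

```text
t: 2.65
eef_pos: [509.7, 291.6, 183.3]
tcp_rot: [3.14, 0.002, -2.902]
ft_force: [0.8, 0.3, -0.3]
opening: 0.525
```

```bash
python3 d.py 0 66 100
```

```text
t 2.65 nest pose [-65.1 186.9 183.3] F [ 0.8  0.3 -0.3] open 49.9
roll 0.013 delta tool now [ -63.3 -121.9   83.2]
delta in wanted tool frame [ -65.1 -120.9   83.3] j [ 0.41  0.44  1.66  0.    1.05 -1.41]
```

Request:
send_rows(plan="-20 -40 10 0.013 50; -20 -40 20 0 50; -18 -36 25 0 50; -5 -8 15 0 50; 0 0 0 0 50")

```text
t: 3.15
eef_pos: [606.3, 176.7, 111.9]
tcp_rot: [3.14, 0.006, -2.921]
ft_force: [-1.1, 0.2, 0.8]
opening: 0.525
```

```bash
python3 d.py 0 66 25
python3 - <<'E'
from h import *
p=cam('wrist'); save(p,'w1.png')
E
```

```text
t 3.15 nest pose [  3.2  53.2 111.9] F [-1.1  0.2  0.8] open 49.9
roll -0.007 delta tool now [ 3.8 12.6 87. ]
delta in wanted tool frame [ 3.2 12.8 86.9] j [ 0.18  0.57  1.62  0.    0.94 -1.61]
```

View pics/w1.png

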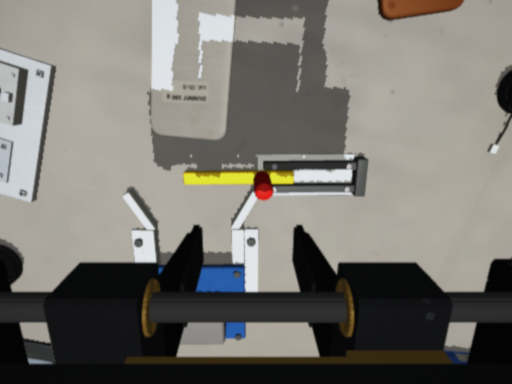

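Run:
```python
from ov import *
p=cam('wrist'); ov(p,'ov3.png',(100,0,400,384),1.9,ph=(510.5,107,0.105))
for q in [(263,190),(263,193)]: 
    n=toz(p,*q,54.5)[:2]-O; print(n@X,n@Y)
n=toz(p,185,178,12.5)[:2]-O; print('nose',n@X,n@Y)
```

```text
-1.3877997431742062 65.73063849827447
1.1467679194819789 65.74776965804543
nose -0.2500766427666202 -4.421833264123298
```

View pics/ov3.png

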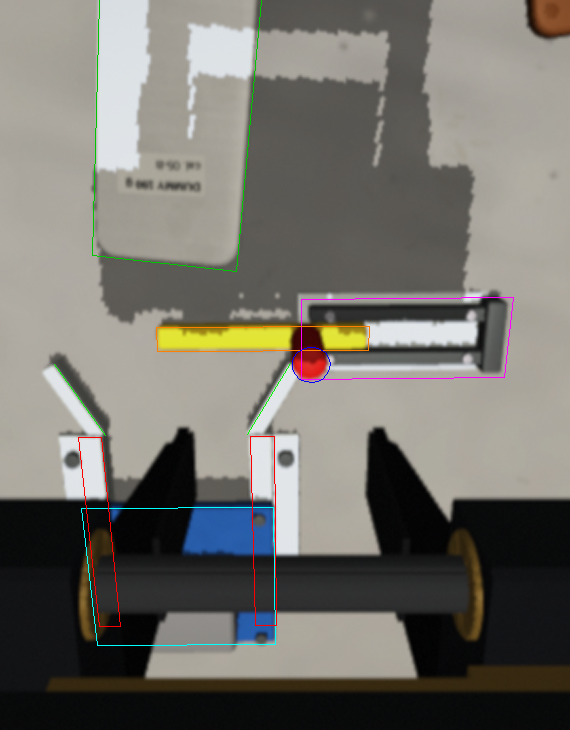

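Request:
send_rows(plan="3 13 0 -0.007 50; 0 0 0 0 50; 0 0 0 0 50")

```text
t: 3.55
eef_pos: [598.6, 195.3, 117.2]
tcp_rot: [3.139, 0.012, -2.907]
ft_force: [0.2, -0.7, 0.9]
opening: 0.525
```

```bash
python3 d.py 0 66 25
```

```text
t 3.55 nest pose [ -0.2  73.  117.2] F [ 0.2 -0.7  0.9] open 49.9
roll 0.007 delta tool now [ 1.  -7.2 92.2]
delta in wanted tool frame [-0.2 -7.  92.2] j [ 0.21  0.56  1.63  0.    0.94 -1.6 ]
```

Request:
send_rows(plan="0 -7 25 0 50; 0 0 20 0 50; 0 0 10 0 50")

```text
t: 3.85
eef_pos: [601.6, 191.8, 64.9]
tcp_rot: [3.14, 0.019, -2.903]
ft_force: [-0.1, -0.1, 0.4]
opening: 0.526
```

```bash
python3 d.py 0 66 25
```

```text
t 3.85 nest pose [ 1.9 69.  64.9] F [-0.1 -0.1  0.4] open 50.0
roll 0.012 delta tool now [ 2.7 -3.  39.8]
delta in wanted tool frame [ 1.9 -3.  39.9] j [ 0.2   0.62  1.67  0.    0.83 -1.61]
```

Request:
send_rows(plan="2 -3 15 0.01 50; 0 0 15 0 50; 0 0 8 0 50; 0 0 0 0 10; 0 0 0 0 10; 0 0 0 0 10; 0 0 0 0 10")

```text
t: 4.55
eef_pos: [601.6, 190.8, 26.9]
tcp_rot: [3.139, 0.022, -2.91]
ft_force: [-0.0, -0.4, 0.6]
opening: 0.246
```

```bash
python3 d.py 0 120 25
```

```text
t 4.55 nest pose [ 1.8 68.  26.9] F [-0.  -0.4  0.6] open 23.4
roll 0.004 delta tool now [ 1.6 52.   2. ]
delta in wanted tool frame [ 1.8 52.   1.9] j [ 0.2   0.67  1.7   0.    0.75 -1.6 ]
```

Request:
send_rows(plan="0 0 0 0 10; 0 0 0 0 10; 0 0 0 0 10; 0 8 0 0 10; 0 10 0 0 10; 0 10 0 0 10; 0 10 0 0 10; 0 8 0 0 10")

```text
t: 5.35
eef_pos: [590.8, 239.2, 28.2]
tcp_rot: [3.139, 0.024, -2.911]
ft_force: [0.2, 1.1, 0.0]
opening: 0.106
```

```bash
python3 d.py 0 120 25
```

```text
t 5.35 nest pose [  2.1 117.5  28.2] F [0.2 1.1 0. ] open 10.1
roll 0.004 delta tool now [2.1 2.5 3.2]
delta in wanted tool frame [2.1 2.5 3.2] j [ 0.28  0.68  1.68  0.    0.76 -1.52]
```

Run:
```python
from ov import *
p=cam('wrist'); save(p,'w2.png'); p=cam('top'); ov(p,'ov4.png',(170,80,280,235),3.8,g=0.065)
```

```text
(no output)
```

View pics/w2.png

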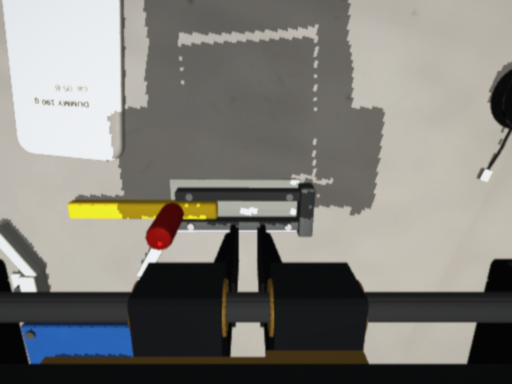

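View pics/ov4.png

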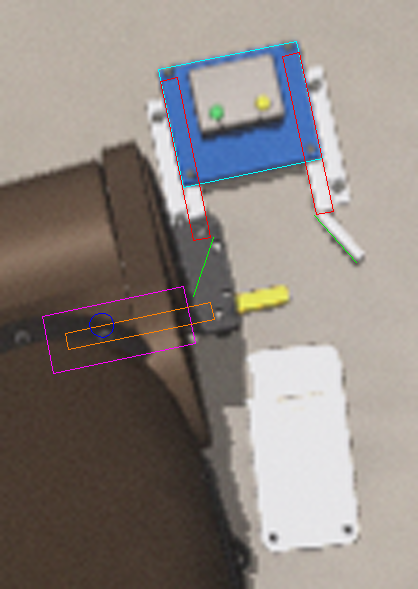

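Run:
```python
from ov import *
s=env.state(); p=cam('wrist'); P=s['eef_pos']; print(P,proj(p,P),proj(p,P+[0,0,19]))
print('knob',proj(p,W(0,66,54.5)),proj(p,W(0,66,12.5)))
E=np.array(p['extrinsics']); print(E)
```

```text
[590.6568142  239.34236652  28.19671298] [248.47536601 224.5070081 ] [248.59349674 237.87958324]
knob [157.26722981 240.26416886] [172.79817147 212.1068768 ]
[[-2.28502178e-01 -9.23243802e-01 -3.08881267e-01  5.03585942e+02]
 [ 9.73542917e-01 -2.16379625e-01 -7.34441734e-02  2.18078061e+02]
 [ 9.71265080e-04 -3.17491324e-01  9.48260679e-01  2.26367233e+02]
 [ 0.00000000e+00  0.00000000e+00  0.00000000e+00  1.00000000e+00]]
```

Run:
```python
from ov import *
p=cam('scene'); ov(p,'ov5.png',(180,120,320,240),5,g=0.011)
print(env.state())
```

```text
{'t': 5.55, 'joints': array([ 2.78992688e-01,  6.77843408e-01,  1.68308896e+00,  1.42912354e-03,
        7.57100199e-01, -1.52352537e+00]), 'qvel': array([-0.01433184,  0.00032333,  0.00011684, -0.00033535, -0.0001732 ,
       -0.00097956]), 'tau': array([ 8.00990313e-01, -6.64952159e+01, -1.94372624e+01,  4.31723936e-03,
        1.91181956e-02,  4.10148490e-02]), 'eef_pos': array([591.02270221, 238.1671181 ,  28.166567  ]), 'tcp_rot': array([ 3.13947428,  0.0234857 , -2.91092297]), 'ft_force': array([-0.33059672, -0.60845134,  0.35775704]), 'moment': array([ 0.055101  ,  0.02055693, -0.04648184]), 'opening': 0.10736505966220286}
```

View pics/ov5.png

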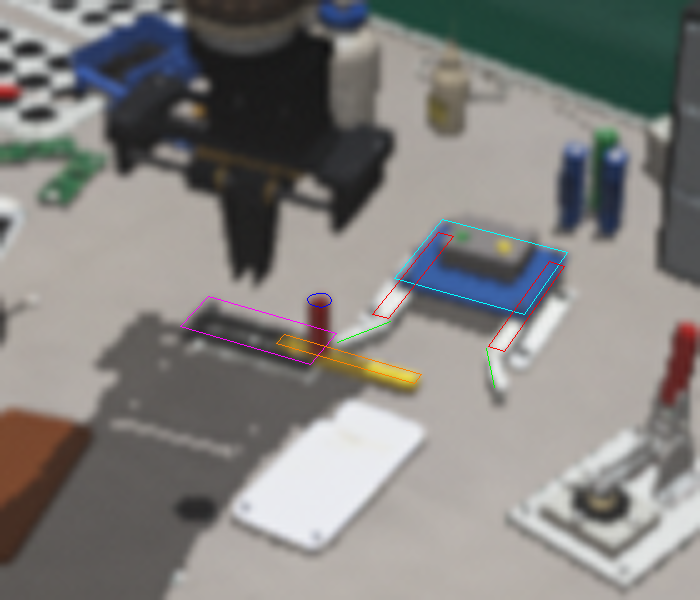

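Run:
```python
from ov import *
s=env.state(); P=s['eef_pos']
p=cam('scene')
f=lambda q:(proj(p,q)-[180,120]+.5)*5
print('scene',f(P),f(W(2,117,12.5)))
for dx in (0,20,30): print(dx,f(W(2+dx,117,28)), f(W(2+dx,117,28+dx)))
```

```text
scene [254.90710777 311.29412963] [254.54518563 329.6767279 ]
0 [254.18103306 311.37017312] [254.18103306 311.37017312]
20 [267.44848127 296.32018017] [267.08693317 272.48059968]
30 [273.98720399 288.90442762] [273.52541721 253.09335281]
```

Run:
```python
from ov import *
p=cam('scene'); save(p,'s6.png'); q=cam('wrist'); save(q,'w6.png')
a=cv2.resize(p['image'][150:190,210:270,::-1],None,fx=12,fy=12,interpolation=cv2.INTER_CUBIC); cv2.imwrite('pics/s6c.png',a)
b=cv2.resize(q['image'][200:300,190:310,::-1],None,fx=6,fy=6,interpolation=cv2.INTER_CUBIC); cv2.imwrite('pics/w6c.png',b)
```

```text
(no output)
```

View pics/s6c.png

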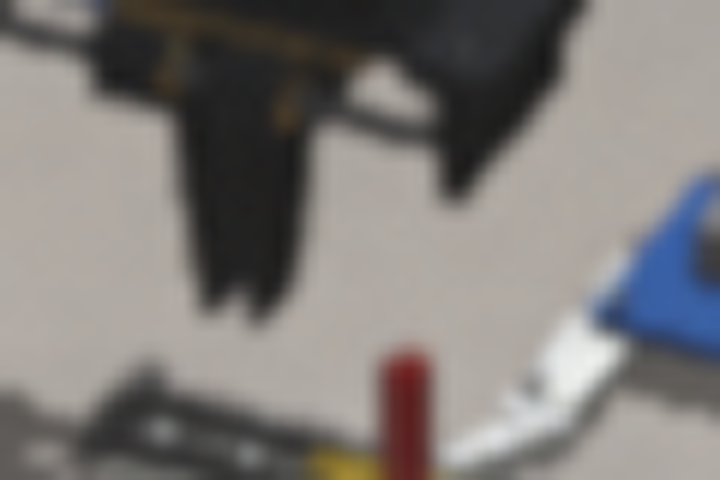

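View pics/w6c.png

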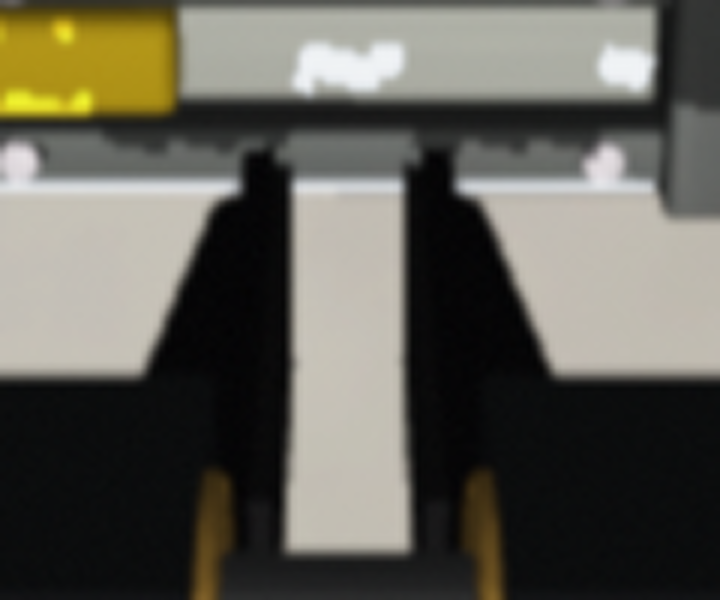

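Run:
```python
from ov import *
p=cam('scene'); q=cam('wrist')
def tri(a,b):
    o1,d1=ray(p,*a); o2,d2=ray(q,*b); d1/=np.linalg.norm(d1);d2/=np.linalg.norm(d2)
    t=np.linalg.lstsq(np.c_[d1,-d2],o2-o1,rcond=None)[0]; A1=o1+d1*t[0];B=o2+d2*t[1]; M=(A1+B)/2
    n=M[:2]-O; return np.round([n@X,n@Y,M[2]],1), np.linalg.norm(A1-B)
print('tip mid',tri((229.7,176.4),(248,225)))
# knob top / base: scene crop (407,355)
print('knob top',tri((210+407/12,150+357/12),(157.5,240)))
s=env.state(); print(s['eef_pos'])
E=np.array(q['extrinsics']); print(E[:3,3]-s['eef_pos'])
```

```text
tip mid (array([ -9.9, 114.3,  58. ]), np.float64(2.963667610338124))
knob top (array([-0.1, 64.2, 54.3]), np.float64(0.2472868539636752))
[591.28281518 237.49632951  28.24556735]
[-87.14089805 -21.07672536 198.15742921]
```

Request:
send_rows(plan="0 -10 -5 0 50; 0 -15 -3 0 50; 0 -15 0 0 50; 2 -10 0 0 50; 0 0 0 0 50; 0 0 0 0 50")

```text
t: 6.4
eef_pos: [601.9, 181.5, 37.1]
tcp_rot: [3.14, 0.024, -2.915]
ft_force: [-0.3, -0.4, -0.6]
opening: 0.513
```

```bash
python3 d.py 0 66 5;python3 - <<'E'
from ov import *
p=cam('scene'); q=cam('wrist'); save(q,'w7.png')
a=cv2.resize(p['image'][130:200,200:290,::-1],None,fx=8,fy=8,interpolation=cv2.INTER_CUBIC); cv2.imwrite('pics/s7c.png',a)
E
```

```text
t 6.4 nest pose [-0.  58.9 37.1] F [-0.3 -0.4 -0.6] open 48.7
roll -0.0 delta tool now [ 0.8  7.1 32.1]
delta in wanted tool frame [-0.   7.1 32.1] j [ 0.19  0.66  1.7   0.    0.76 -1.61]
```

View pics/s7c.png

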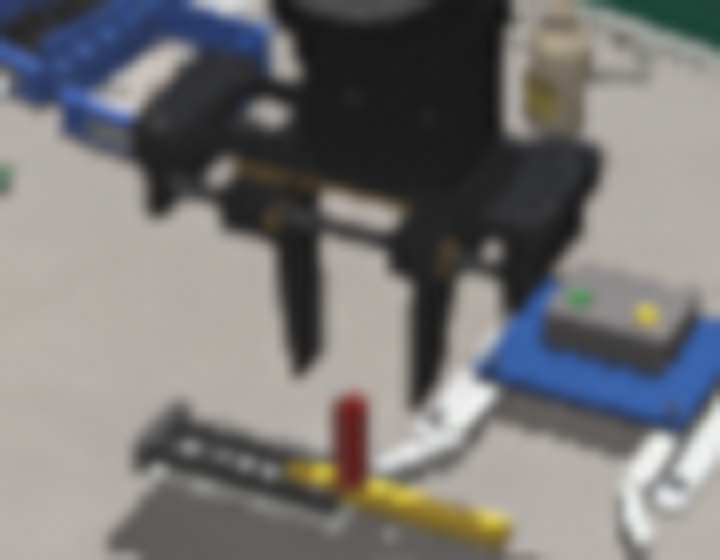

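View pics/w7.png

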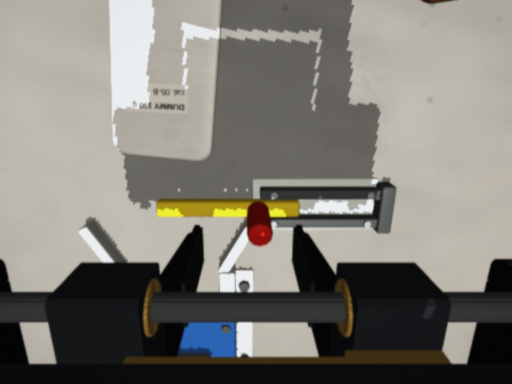

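Request:
send_rows(plan="0 6 5 0 50; 0 0 8 0 50; 0 0 8 0 50; 0 0 5 0 50; 0 0 0 0 50")

```text
t: 7.0
eef_pos: [600.1, 190.5, 7.8]
tcp_rot: [3.14, 0.023, -2.912]
ft_force: [0.1, 0.4, 0.8]
opening: 0.522
```

```bash
python3 d.py 0 66 5;python3 - <<'E'
from ov import *
p=cam('scene'); q=cam('wrist'); save(q,'w8.png')
a=cv2.resize(p['image'][130:200,200:290,::-1],None,fx=8,fy=8,interpolation=cv2.INTER_CUBIC); cv2.imwrite('pics/s8c.png',a)
E
```

```text
t 7.0 nest pose [ 0.2 68.   7.8] F [0.1 0.4 0.8] open 49.6
roll 0.003 delta tool now [ 0.2 -2.   2.8]
delta in wanted tool frame [ 0.2 -2.   2.8] j [ 0.2   0.7   1.71  0.    0.71 -1.6 ]
```

View pics/s8c.png

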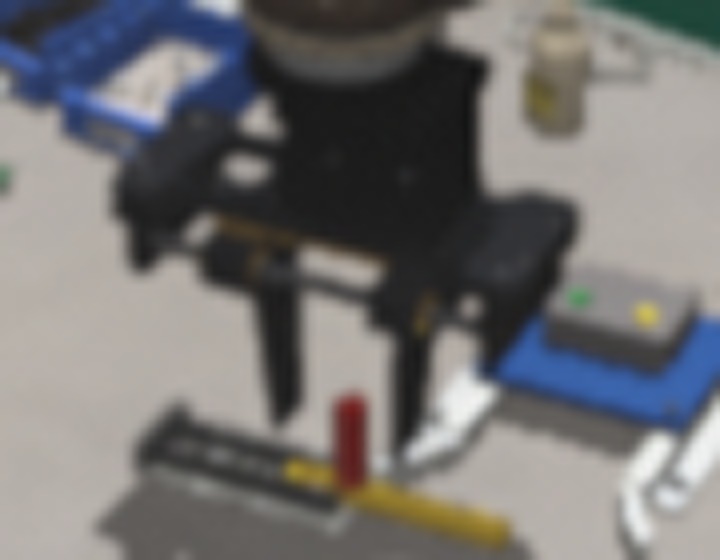

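Request:
send_rows(plan="0 0 2 0 10; 0 0 0 0 10; 0 0 0 0 10; 0 0 0 0 10; 0 0 0 0 10; 0 0 0 0 10; 0 0 0 0 10; 0 0 0 0 10")

```text
t: 7.9
eef_pos: [601.0, 190.3, 7.4]
tcp_rot: [3.14, 0.025, -2.912]
ft_force: [0.5, -0.2, -0.8]
opening: 0.162
```

```bash
python3 d.py 0 120 5
```

```text
t 7.9 nest pose [ 1.1 67.6  7.4] F [ 0.5 -0.2 -0.8] open 15.4
roll 0.002 delta tool now [ 1.  52.4  2.5]
delta in wanted tool frame [ 1.1 52.4  2.4] j [ 0.2   0.7   1.71  0.    0.7  -1.6 ]
```

Request:
send_rows(plan="0 6 0 0 10; 0 9 0 0 10; 0 9 0 0 10; 0 9 0 0 10; 0 7 0 0 10; 0 4 0 0 10; 0 0 0 0 10")

```text
t: 8.6
eef_pos: [590.2, 237.4, 7.4]
tcp_rot: [3.14, 0.026, -2.911]
ft_force: [1.1, -1.5, -0.4]
opening: 0.161
```

```bash
python3 d.py 0 120 5
```

```text
t 8.6 nest pose [  1.1 115.9   7.4] F [ 1.1 -1.5 -0.4] open 15.3
roll 0.003 delta tool now [1.2 4.1 2.4]
delta in wanted tool frame [1.1 4.1 2.4] j [ 0.28  0.7   1.7   0.    0.71 -1.52]
```

Request:
send_rows(plan="0 4 0 0 10; 0 4 0 0 10; 0 2 0 0 10; 0 0 0 0 10; 0 0 0 0 10")

```text
t: 9.1
eef_pos: [589.5, 240.3, 7.4]
tcp_rot: [-3.135, 0.024, -2.912]
ft_force: [0.1, 0.3, -0.8]
opening: 0.16
```

```bash
python3 d.py 0 120 5
python3 - <<'E'
from ov import *
p=cam('wrist'); save(p,'w9.png')
E
```

```text
t 9.1 nest pose [  1.1 118.9   7.4] F [ 0.1  0.3 -0.8] open 15.2
roll 0.003 delta tool now [1.1 1.1 2.4]
delta in wanted tool frame [1.1 1.1 2.4] j [ 0.29  0.71  1.69 -0.01  0.72 -1.5 ]
```

View pics/w9.png

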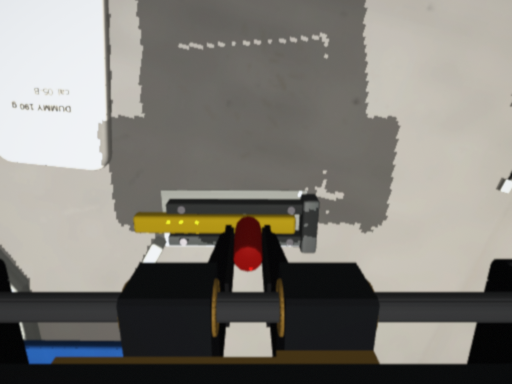

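Request:
send_rows(plan="0 0 0 0 50; 0 0 0 0 50; 0 0 0 0 50; 0 0 -10 0 50; 0 0 -20 0 50; 0 0 -30 0 90; 0 0 -20 0 90; 0 0 0 0 90")

```text
t: 9.95
eef_pos: [586.7, 242.0, 92.2]
tcp_rot: [-3.136, 0.023, -2.91]
ft_force: [0.4, -0.2, 0.5]
opening: 0.719
```

```bash
python3 d.py -106 7 70 -0.122
```

```text
t 9.95 nest pose [ -1.3 121.2  92.2] F [ 0.4 -0.2  0.5] open 68.4
roll 0.127 delta tool now [ 105.7 -113.6   20.4]
delta in wanted tool frame [  90.  -126.1   22.2] j [ 0.29  0.59  1.64 -0.01  0.88 -1.51]
```

Request:
send_rows(plan="0 0 0 0.06 95; 0 0 0 0.067 95; 20 -28 0 0 95; 25 -35 0 0 95; 22 -31 5 0 95; 15 -21 5 0 95; 0 0 0 0 95; 0 0 0 0 95")

```text
t: 10.75
eef_pos: [512.9, 116.7, 78.0]
tcp_rot: [-3.14, 0.023, -3.041]
ft_force: [-0.4, 0.6, -0.0]
opening: 0.999
```

```bash
python3 d.py -106 7 70 -0.122
python3 - <<'E'
from ov import *
p=cam('wrist'); ov(p,'w10.png',(0,0,512,384),1.5,g=0.065,ph=(510.5,107,0.105)); p=cam('scene'); ov(p,'s10.png',(160,110,320,240),4.5,g=0.065,ph=(510.5,107,0.105))
E
```

```text
t 10.75 nest pose [-101.4   15.7   78. ] F [-0.4  0.6 -0. ] open 95.0
roll -0.004 delta tool now [ 3.7 -9.2  8. ]
delta in wanted tool frame [ 3.5 -9.2  8. ] j [ 0.1   0.48  1.93 -0.    0.71 -1.57]
```

View pics/w10.png

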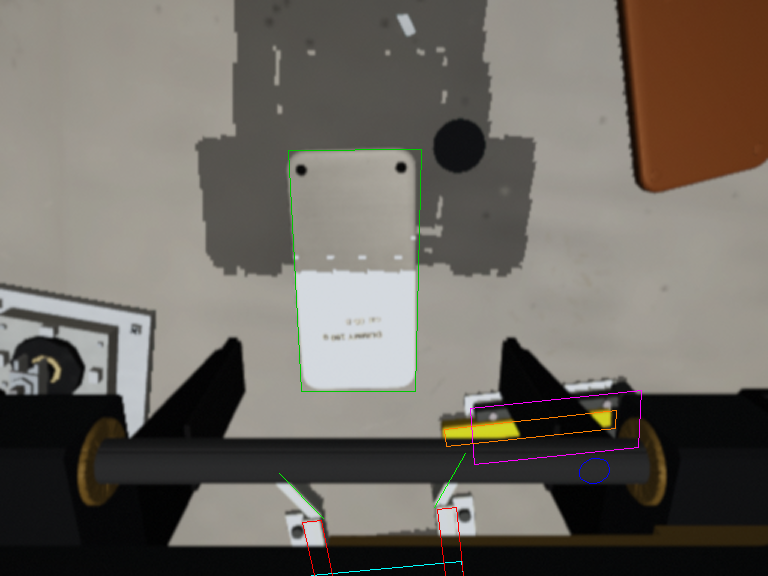

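View pics/s10.png

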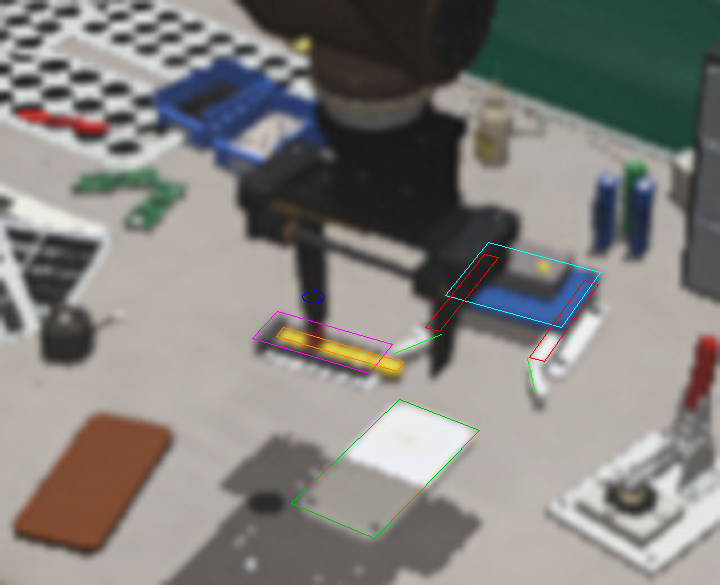

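Run:
```python
from ov import *
p=cam('wrist'); C=np.array([toz(p,(x+.5)/1.5-.5,(y+.5)/1.5-.5,9)[:2] for x,y in [(289,151),(418,149),(416,390),(302,391)]])
print(C.round(1)); c=C.mean(0); u=(C[2]+C[3]-C[0]-C[1])/2; print(c,np.linalg.norm(u),np.linalg.norm(C[1]-C[0]),np.arctan2(u[1],u[0]), (c-O)@X,(c-O)@Y)
```

```text
[[445.2  66.9]
 [437.6 132.5]
 [576.1 149.4]
 [583.8  81.5]]
[510.68995698 107.58935072] 139.4794662376045 66.02073011531499 0.11335351130255636 -105.56725465705146 7.33604151350652
```

Request:
send_rows(plan="3 -8 15 -0.01 95; 0 0 25 0 95; 0 0 25 0 95; 0 0 12 0 95; 0 0 0 0 95; 0 0 0 0 95")

```text
t: 11.5
eef_pos: [516.7, 113.4, -0.4]
tcp_rot: [-3.14, 0.029, -3.023]
ft_force: [-0.3, -0.4, -0.2]
opening: 0.998
```

```bash
python3 d.py -106 7 -20 -0.114
python3 - <<'E'
from ov import *
p=cam('wrist'); save(p,'w11.png'); p=cam('scene'); ov(p,'s11.png',(160,110,320,240),4.5,g=0.065,ph=(510.5,107,0.105))
E
```

```text
t 11.5 nest pose [-98.4  11.7  -0.4] F [-0.3 -0.4 -0.2] open 94.9
roll 0.006 delta tool now [ 7.6 -5.4 19.4]
delta in wanted tool frame [ 7.  -5.5 19.6] j [ 0.09  0.61  1.98 -0.    0.52 -1.6 ]
```

View pics/w11.png

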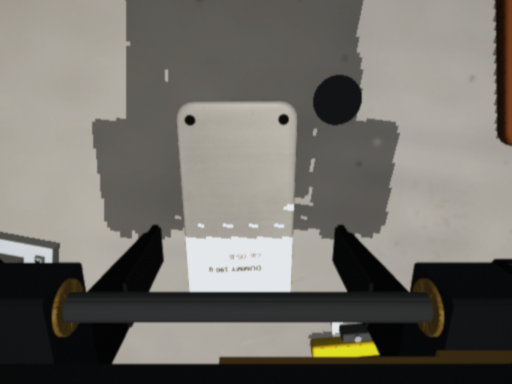

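View pics/s11.png

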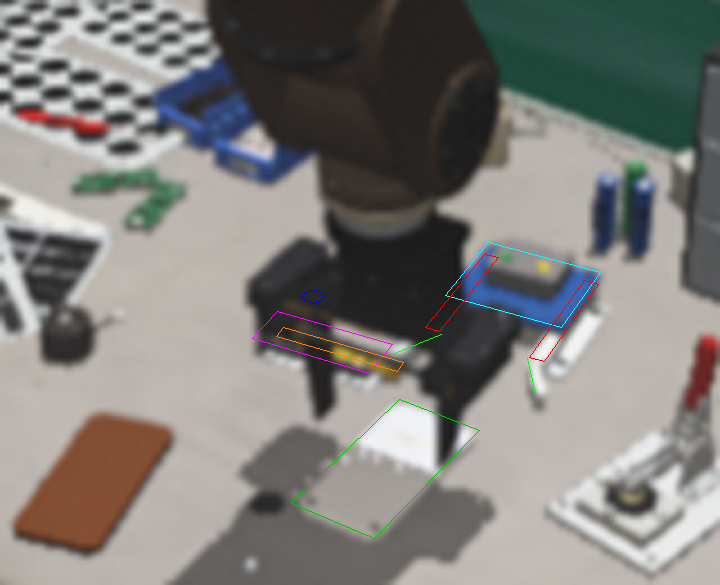

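Request:
send_rows(plan="6 -5 6 0.006 95; 0 0 8 0 95; 0 0 3 0 95; 0 0 0 0 95; 0 0 0 0 95")

```text
t: 12.1
eef_pos: [512.4, 107.1, -16.6]
tcp_rot: [-3.14, 0.033, -3.03]
ft_force: [-0.3, 0.1, 0.6]
opening: 0.999
```

```bash
python3 d.py -106 7 -25 -0.114
python3 - <<'E'
from ov import *
p=cam('scene'); ov(p,'s12.png',(200,150,280,240),7,g=0.065,ph=(510.5,107,0.113))
E
```

```text
t 12.1 nest pose [-104.     6.5  -16.6] F [-0.3  0.1  0.6] open 95.0
roll -0.001 delta tool now [2.4 0.3 8.3]
delta in wanted tool frame [2.1 0.3 8.4] j [ 0.08  0.64  2.   -0.    0.47 -1.6 ]
```

View pics/s12.png

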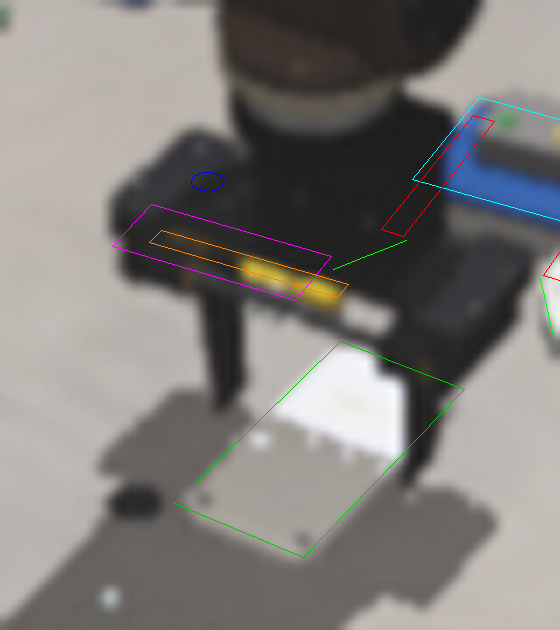

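Request:
send_rows(plan="2 0 4 0 95; 0 0 3 0 95; 0 0 0 0 95")

```text
t: 12.45
eef_pos: [510.8, 107.0, -24.0]
tcp_rot: [-3.14, 0.034, -3.03]
ft_force: [0.5, 0.3, -0.4]
opening: 1.001
```

Request:
send_rows(plan="0 0 2 0 95; 0 0 0 0 95")

```text
t: 12.65
eef_pos: [510.8, 107.0, -26.3]
tcp_rot: [-3.14, 0.034, -3.03]
ft_force: [-0.1, -0.0, -0.0]
opening: 0.997
```

```bash
python3 d.py -106 7 -25 -0.114
python3 - <<'E'
from ov import *
p=cam('scene'); ov(p,'s13.png',(200,150,280,240),7,g=0.065,ph=(510.5,107,0.113))
E
```

```text
t 12.65 nest pose [-105.6    6.7  -26.3] F [-0.1 -0.  -0. ] open 94.8
roll -0.001 delta tool now [ 0.4  0.2 -1.3]
delta in wanted tool frame [ 0.4  0.2 -1.3] j [ 0.08  0.66  2.01 -0.    0.44 -1.6 ]
```

View pics/s13.png

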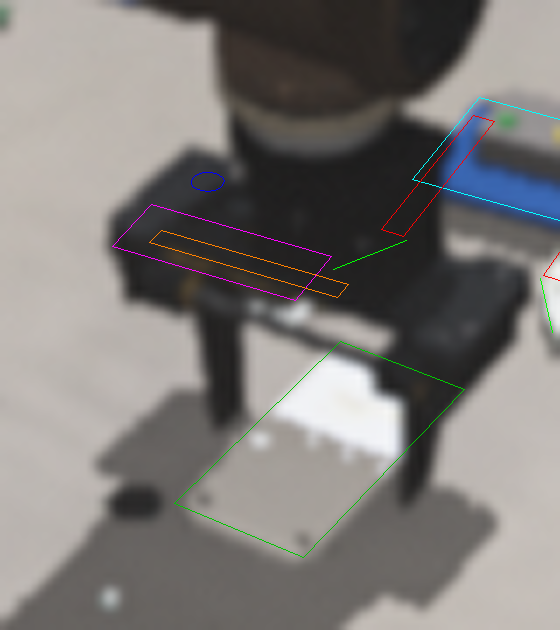

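Run:
```python
from ov import *
p=cam('scene')
for z in (-5,0,5,10):
  for s,x in ((-53,-10),(-53,0),(53,0)):
    P=np.array([510.8+.113*53*(1 if s<0 else -1)+x,107+.994*s,z]); print(z,s,x,(proj(p,P)-[200,150]+.5)*7)
```

```text
-5 -53 -10 [409.1209505  519.93070361]
-5 -53 0 [422.56773406 508.611174  ]
-5 53 0 [226.88093919 428.83512202]
0 -53 -10 [409.36092147 511.5021576 ]
0 -53 0 [422.83643454 500.19574903]
0 53 0 [226.72274829 420.5004937 ]
5 -53 -10 [409.60193813 503.03547184]
5 -53 0 [423.10627727 491.74248343]
5 53 0 [226.56418613 412.12994869]
10 -53 -10 [409.84400597 494.5304352 ]
10 -53 0 [423.37726802 483.25116946]
10 53 0 [226.40525313 403.7233007 ]
```

Request:
send_rows(plan="0 0 2 0 95; 0 0 0 0 95")

```text
t: 12.95
eef_pos: [511.1, 107.0, -28.1]
tcp_rot: [-3.14, 0.034, -3.03]
ft_force: [0.2, -0.2, 0.1]
opening: 1.001
```

Request:
send_rows(plan="0 0 2 0 95; 0 0 0 0 95")

```text
t: 13.15
eef_pos: [511.2, 107.0, -30.2]
tcp_rot: [-3.14, 0.034, -3.03]
ft_force: [-0.2, 0.8, 0.1]
opening: 1.0
```

Request:
send_rows(plan="0 0 1.5 0 95; 0 0 0 0 95")

```text
t: 13.35
eef_pos: [511.4, 107.1, -30.9]
tcp_rot: [-3.14, 0.035, -3.03]
ft_force: [-1.5, 0.7, 2.6]
opening: 0.996
```

Request:
send_rows(plan="0 0 -3 0 60; 0 0 0 0 60; 0 0 0 0 60; 0 0 0 0 60; 0 0 0 0 60; 0 0 0 0 60")

```text
t: 13.95
eef_pos: [511.4, 107.1, -27.6]
tcp_rot: [-3.14, 0.035, -3.03]
ft_force: [-0.7, 0.3, 2.4]
opening: 0.708
```

```bash
python3 d.py -106 7 -25 -0.114
python3 - <<'E'
from ov import *
p=cam('wrist'); save(p,'w14.png')
p=cam('scene'); ov(p,'s14.png',(200,150,280,240),7,g=0.065,ph=(510.5,107,0.113))
E
```

```text
t 13.95 nest pose [-105.     6.7  -27.6] F [-0.7  0.3  2.4] open 67.4
roll -0.001 delta tool now [ 0.9  0.2 -2.6]
delta in wanted tool frame [ 1.   0.2 -2.6] j [ 0.08  0.66  2.01 -0.    0.44 -1.6 ]
```

View pics/w14.png

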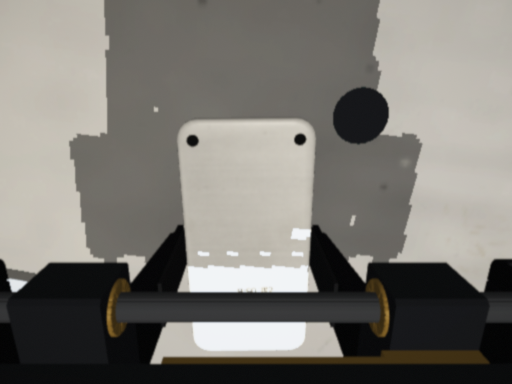

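View pics/s14.png

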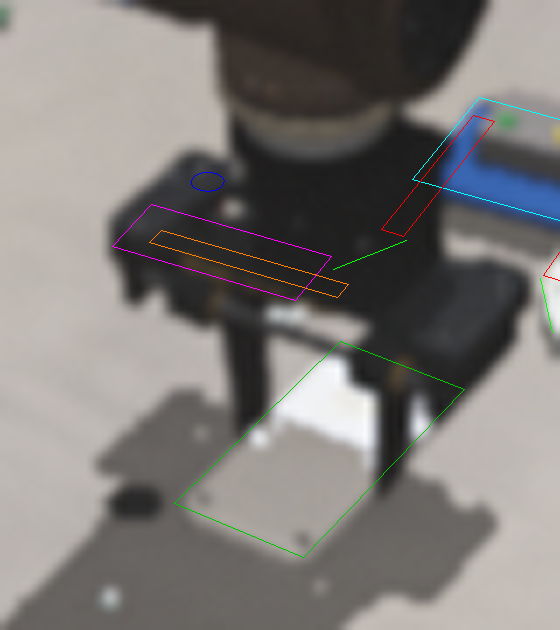

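Request:
send_rows(plan="-4 -1 0.1 -0.02 60; -8 -1 0.3 -0.03 60; -8 -1 0.3 -0.03 60; -8 -1 0.3 -0.03 60; -8 -1 0.3 0 60; -8 -1 0.3 0 60; -6 0 0.2 0 60; 0 0 0 0 60")

```text
t: 14.85
eef_pos: [558.5, 110.3, -27.5]
tcp_rot: [-3.137, 0.023, -2.909]
ft_force: [1.3, 0.8, 0.7]
opening: 0.71
```

```bash
python3 d.py -40 0 -27.5 0
```

```text
t 14.85 nest pose [-58.4  -0.7 -27.5] F [1.3 0.8 0.7] open 67.5
roll 0.006 delta tool now [-18.4   0.6   0.4]
delta in wanted tool frame [-18.4   0.7  -0. ] j [ 0.08  0.7   1.88 -0.    0.54 -1.72]
```

Request:
send_rows(plan="-8 0 0.3 0.006 60; -7 0.5 0.2 0 60; -3 0 0.1 0 60; 0 0 0 0 60; 0 0 0 0 60")

```text
t: 15.35
eef_pos: [574.5, 114.7, -27.6]
tcp_rot: [-3.138, 0.019, -2.913]
ft_force: [-2.1, -1.3, 3.3]
opening: 0.707
```

```bash
python3 d.py -40 0 -27.5 0
python3 - <<'E'
from ov import *
p=cam('wrist'); ov(p,'w15.png',(0,0,512,384),1.5,g=0.065,ph=(*W(-41,0)[:2],0.227))
p=cam('top'); ov(p,'t15.png',(170,80,280,235),3.8,g=0.065,ph=(*W(-41,0)[:2],0.227))
E
```

```text
t 15.35 nest pose [-41.8  -0.1 -27.6] F [-2.1 -1.3  3.3] open 67.3
roll 0.001 delta tool now [-1.8  0.1 -0. ]
delta in wanted tool frame [-1.8  0.1 -0.1] j [ 0.08  0.71  1.84 -0.    0.57 -1.71]
```

View pics/w15.png

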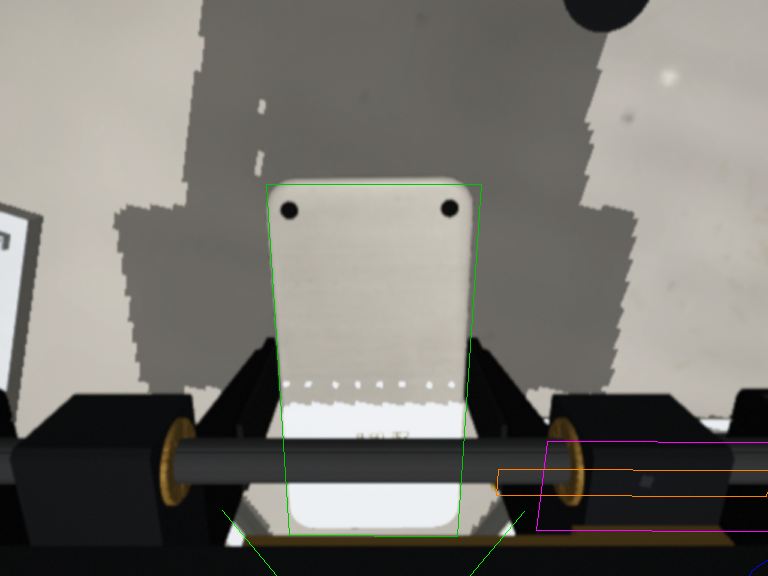

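View pics/t15.png

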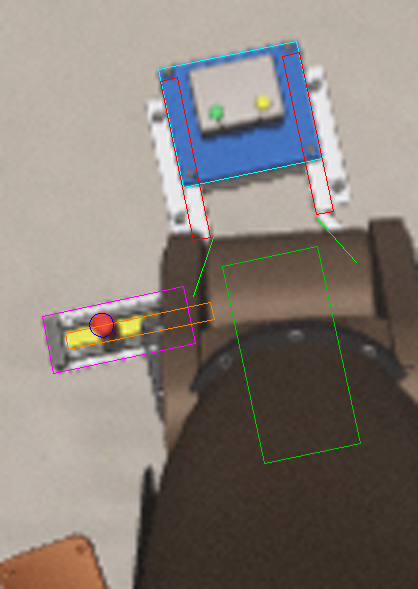

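Request:
send_rows(plan="-5 0 0.1 0 60; -7 0 0.1 0 60; -6 0 0.1 0 60; -2 0 0 0 60; 0 0 0 0 60")

```text
t: 15.95
eef_pos: [593.4, 119.2, -27.6]
tcp_rot: [-3.138, 0.015, -2.913]
ft_force: [-3.9, -1.1, 6.9]
opening: 0.71
```

```bash
python3 d.py -20 0 -27.5 0
python3 - <<'E'
from ov import *
p=cam('wrist'); ov(p,'w16.png',(0,0,512,384),1.5,g=0.065,ph=(*W(-21,0)[:2],0.227))
E
```

```text
t 15.95 nest pose [-22.4   0.  -27.6] F [-3.9 -1.1  6.9] open 67.6
roll 0.002 delta tool now [-2.4 -0.1 -0.1]
delta in wanted tool frame [-2.4 -0.  -0.1] j [ 0.09  0.73  1.79 -0.    0.61 -1.71]
```

View pics/w16.png

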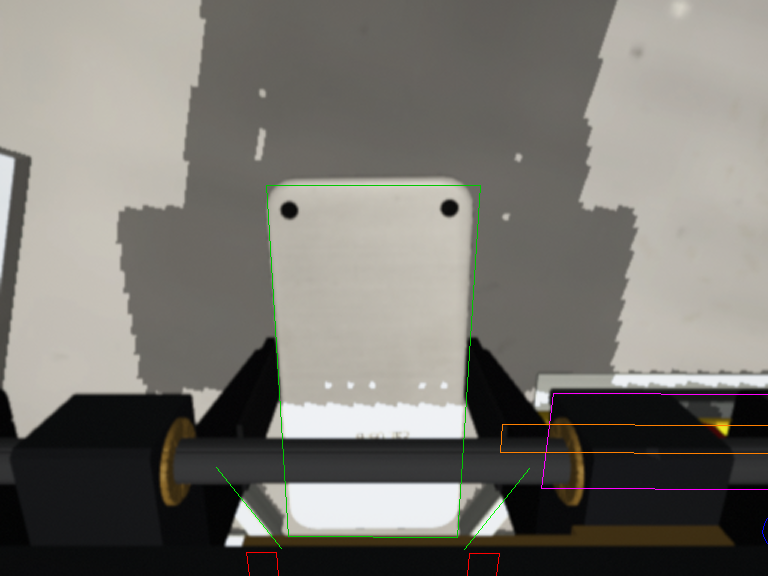

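Request:
send_rows(plan="0 0 -1 0 85; 0 0 0 0 85; 0 0 0 0 85; 0 0 -10 0 85; 0 0 -20 0 85; 0 0 -10 0 85; 15 0 0 0 40; 25 0 0 0 40")

```text
t: 16.8
eef_pos: [556.6, 110.5, 15.6]
tcp_rot: [-3.138, 0.021, -2.913]
ft_force: [0.8, -0.3, 0.1]
opening: 0.777
```

Request:
send_rows(plan="25 0 -1 0 40; 25 0 -1 0 40; 12 0 0 0 40; 0 0 0 0 40; 0 0 0 0 40")

```text
t: 17.3
eef_pos: [492.8, 95.7, 18.8]
tcp_rot: [-3.137, 0.023, -2.913]
ft_force: [-0.7, -0.0, -0.3]
opening: 0.431
```

```bash
python3 d.py -130 0 -27.5 0
python3 - <<'E'
from ov import *
p=cam('wrist'); ov(p,'w17.png',(0,0,512,384),1.5,g=0.065,ph=(*W(-22,0)[:2],0.227))
p=cam('top'); ov(p,'t17.png',(170,80,280,235),3.8,g=0.065,ph=(*W(-22,0)[:2],0.227))
E
```

```text
t 17.3 nest pose [-125.7   -0.2   18.8] F [-0.7 -0.  -0.3] open 41.0
roll 0.002 delta tool now [ 5.4  0.4 46.2]
delta in wanted tool frame [ 4.3  0.2 46.3] j [ 0.06  0.56  2.03 -0.    0.53 -1.74]
```

View pics/w17.png

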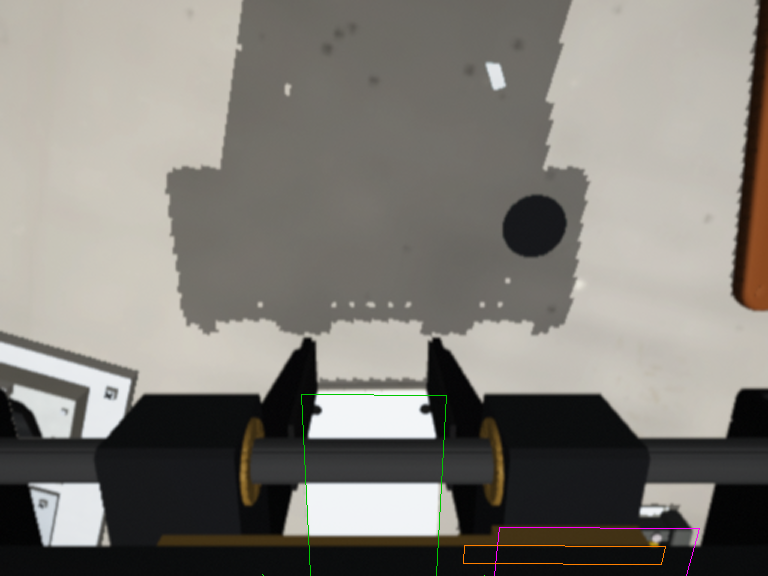

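View pics/t17.png

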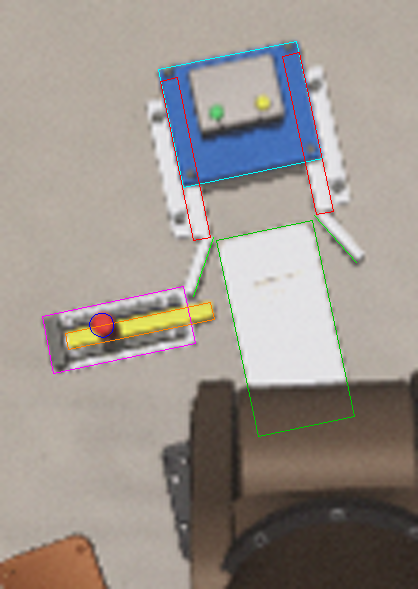

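Request:
send_rows(plan="5 0 15 0 40; 0 0 15 0 40; 0 0 7 0 40; 0 0 0 0 40; 0 0 0 0 40")

```text
t: 17.9
eef_pos: [492.6, 95.3, -19.4]
tcp_rot: [-3.137, 0.026, -2.912]
ft_force: [0.6, 0.2, -1.0]
opening: 0.422
```

```bash
python3 d.py -108 1 -27 0
```

```text
t 17.9 nest pose [-126.    -0.6  -19.4] F [ 0.6  0.2 -1. ] open 40.1
roll 0.002 delta tool now [-17.8   1.6   8.1]
delta in wanted tool frame [-18.    1.6   7.6] j [ 0.06  0.63  2.05 -0.    0.43 -1.74]
```

Request:
send_rows(plan="0 0 3 0 40; 0 0 2 0 40; 0 0 0 0 40")

```text
t: 18.2
eef_pos: [493.6, 95.4, -23.7]
tcp_rot: [-3.136, 0.028, -2.912]
ft_force: [-0.5, 0.3, -0.1]
opening: 0.421
```

Request:
send_rows(plan="0 0 2 0 40; 0 0 0 0 40")

```text
t: 18.4
eef_pos: [493.8, 95.4, -25.5]
tcp_rot: [-3.136, 0.029, -2.912]
ft_force: [-0.6, -0.3, -0.0]
opening: 0.419
```

Request:
send_rows(plan="0 0 1.5 0 40; 0 0 0 0 40")

```text
t: 18.6
eef_pos: [493.9, 95.4, -27.1]
tcp_rot: [-3.136, 0.029, -2.912]
ft_force: [-0.5, 0.2, -0.4]
opening: 0.422
```

Request:
send_rows(plan="-8 0.5 0.1 0 40; -8 0.5 0.2 0 40; -8 0 0.2 0 40; -8 0 0.2 0 40; -8 0 0.2 0 40; -8 0 0.2 0 40; -8 0 0.2 0 40; 0 0 0 0 40")

```text
t: 19.4
eef_pos: [553.1, 110.5, -26.8]
tcp_rot: [-3.136, 0.028, -2.912]
ft_force: [-0.1, 0.4, -0.1]
opening: 0.416
```

```bash
python3 d.py 0 0 -26 0;  python3 - <<'E'
from ov import *
p=cam('wrist'); save(p,'w18.png')
p=cam('top'); ov(p,'t18.png',(170,80,280,235),3.8,g=0.065,ph=(*W(20,0)[:2],0.227))
E
```

```text
t 19.4 nest pose [-63.6   0.6 -26.8] F [-0.1  0.4 -0.1] open 39.6
roll 0.002 delta tool now [-63.6  -0.7   1. ]
delta in wanted tool frame [-63.6  -0.6  -0.8] j [ 0.08  0.69  1.9  -0.    0.52 -1.72]
```

View pics/w18.png

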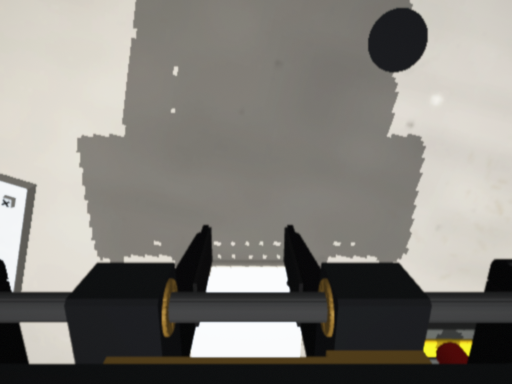

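View pics/t18.png

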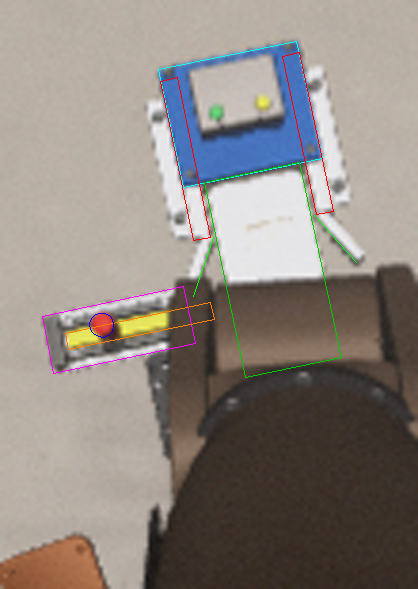

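Request:
send_rows(plan="-6 0 0.1 0 40; -8 0 0.2 0 40; -8 0 0.2 0 40; -8 0 0.2 0 40; -8 0 0.2 0 40; -6 0 0.1 0 40; 0 0 0 0 40")

```text
t: 20.2
eef_pos: [598.3, 121.1, -27.0]
tcp_rot: [-3.137, 0.026, -2.912]
ft_force: [0.4, 0.2, 0.0]
opening: 0.419
```

```bash
python3 d.py 0 0 -26 0
```

```text
t 20.2 nest pose [-17.2   0.8 -27. ] F [0.4 0.2 0. ] open 39.9
roll 0.002 delta tool now [-17.2  -0.8  -0.5]
delta in wanted tool frame [-17.2  -0.8  -1. ] j [ 0.09  0.73  1.78 -0.    0.6  -1.71]
```

Request:
send_rows(plan="-4 0 0 0 40; -5 0 0 0 40; -3 0 0 0 40; 0 0 0 0 40")

```text
t: 20.6
eef_pos: [610.6, 124.0, -26.7]
tcp_rot: [-3.137, 0.026, -2.912]
ft_force: [0.1, 0.6, 0.8]
opening: 0.422
```

Request:
send_rows(plan="-2 0 0 0 40; -1 0 0 0 40")

```text
t: 20.8
eef_pos: [613.3, 124.7, -26.7]
tcp_rot: [-3.137, 0.025, -2.912]
ft_force: [-1.5, -0.9, -0.9]
opening: 0.423
```

```bash
python3 d.py 0 0 -26 0
```

```text
t 20.8 nest pose [ -1.7   0.9 -26.7] F [-1.5 -0.9 -0.9] open 40.2
roll 0.002 delta tool now [-1.7 -0.9 -0.7]
delta in wanted tool frame [-1.7 -0.9 -0.7] j [ 0.1   0.74  1.74 -0.    0.63 -1.7 ]
```

Now 1 mm steps, looking for the stop's contact force.

Request:
send_rows(plan="-1.5 0 0 0 40")

```text
t: 20.9
eef_pos: [614.7, 125.0, -26.7]
tcp_rot: [-3.137, 0.025, -2.912]
ft_force: [-0.9, -0.6, -0.4]
opening: 0.423
```

Request:
send_rows(plan="-1.5 0 0 0 40")

```text
t: 21.0
eef_pos: [615.5, 125.3, -26.8]
tcp_rot: [-3.137, 0.023, -2.912]
ft_force: [-6.6, -2.9, 3.4]
opening: 0.422
```

Request:
send_rows(plan="-1.5 0 0 0 40")

```text
t: 21.1
eef_pos: [615.5, 125.3, -26.9]
tcp_rot: [-3.137, 0.019, -2.912]
ft_force: [-9.9, -3.4, 6.9]
opening: 0.422
```

Request:
send_rows(plan="4 0 0 0 40; 8 0 -3 0 40; 8 0 -10 0 50; 0 0 -20 0 50; 0 0 -30 0 50; 0 0 -20 0 50; 0 0 0 0 50")

```text
t: 21.8
eef_pos: [591.6, 120.1, 61.2]
tcp_rot: [-3.137, 0.022, -2.912]
ft_force: [0.0, 0.6, 0.3]
opening: 0.527
```

```bash
python3 d.py 0 120 60 0
```

```text
t 21.8 nest pose [-23.9   1.3  61.2] F [0.  0.6 0.3] open 50.1
roll 0.002 delta tool now [-24.1 118.6   1.2]
delta in wanted tool frame [-23.9 118.7   1.2] j [ 0.09  0.6   1.75 -0.    0.78 -1.71]
```

Request:
send_rows(plan="-5 25 0 0 50; -7 35 0 0 50; -7 35 0 0 50; -4 20 0 0 50; 0 0 0 0 50; 0 0 0 0 50")

```text
t: 22.4
eef_pos: [586.0, 239.6, 60.3]
tcp_rot: [-3.137, 0.024, -2.914]
ft_force: [0.1, -0.7, 0.8]
opening: 0.525
```

```bash
python3 d.py 0 120 6 0
python3 - <<'E'
from ov import *
p=cam('wrist'); ov(p,'w19.png',(0,0,512,384),1.5,g=0.065,ph=(*W(80,0)[:2],0.227))
p=cam('top'); ov(p,'t19.png',(170,80,280,235),3.8,g=0.065,ph=(*W(80,0)[:2],0.227))
E
```

```text
t 22.4 nest pose [ -2.5 119.   60.3] F [ 0.1 -0.7  0.8] open 49.9
roll 0.0 delta tool now [-1.2  1.2 54.4]
delta in wanted tool frame [-2.5  1.  54.3] j [ 0.29  0.63  1.67 -0.01  0.81 -1.51]
```

View pics/w19.png

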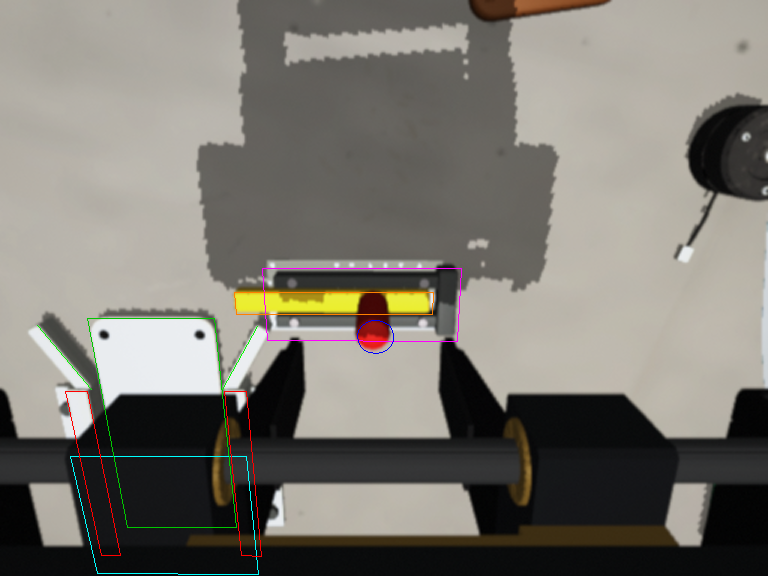

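View pics/t19.png

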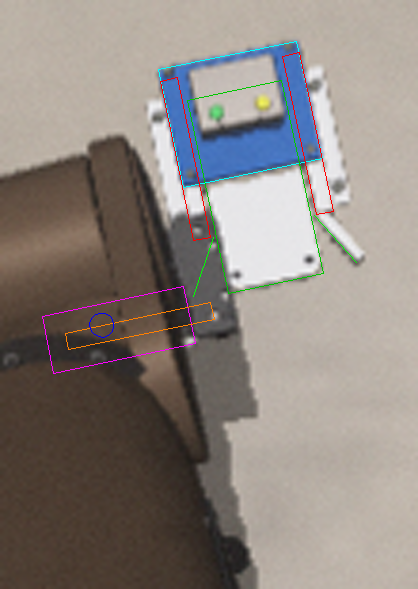

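Request:
send_rows(plan="-1 1 12 0 50; -1 0 18 0 50; 0 0 15 0 50; 0 0 8 0 50; 0 0 0 0 10; 0 0 0 0 10; 0 0 0 0 10; 0 0 0 0 10")

```text
t: 23.3
eef_pos: [590.5, 235.5, 4.0]
tcp_rot: [-3.137, 0.024, -2.922]
ft_force: [-0.2, 1.0, -2.0]
opening: 0.245
```

Request:
send_rows(plan="0 0 0 0 10; 0 0 0 0 10; 0 0 0 0 10; 0 0 0 0 10")

```text
t: 23.7
eef_pos: [590.6, 235.7, 4.4]
tcp_rot: [-3.137, 0.025, -2.921]
ft_force: [0.7, 0.4, -2.6]
opening: 0.16
```

```bash
python3 d.py 0 55 6 0
```

```text
t 23.7 nest pose [  1.1 114.2   4.4] F [ 0.7  0.4 -2.6] open 15.3
roll -0.007 delta tool now [  0.7 -59.2  -1.4]
delta in wanted tool frame [  1.1 -59.2  -1.6] j [ 0.28  0.71  1.7  -0.01  0.71 -1.5 ]
```

Request:
send_rows(plan="0 -6 0 -0.007 10; 0 -9 0 0 10; 0 -9 0 0 10; 0 -9 0 0 10; 0 -9 0 0 10; 0 -8 0 0 10; 0 -5 0 0 10; 0 0 0 0 10")

```text
t: 24.5
eef_pos: [604.0, 177.4, 4.4]
tcp_rot: [-3.138, 0.025, -2.916]
ft_force: [-0.5, 9.7, -3.7]
opening: 0.16
```

```bash
python3 d.py 0 55 6 0
```

```text
t 24.5 nest pose [ 1.  54.4  4.4] F [-0.5  9.7 -3.7] open 15.2
roll -0.001 delta tool now [ 1.   0.6 -1.6]
delta in wanted tool frame [ 1.   0.6 -1.6] j [ 0.18  0.7   1.72 -0.    0.7  -1.61]
```

Request:
send_rows(plan="0 0 0 0 10; 0 0 0 0 45; 0 0 0 0 45; 0 0 0 0 45; 0 0 -10 0 45; 0 0 -25 0 45; 0 0 -35 0 45; 0 0 -30 0 45")

```text
t: 25.3
eef_pos: [600.1, 175.6, 106.7]
tcp_rot: [-3.138, 0.019, -2.916]
ft_force: [-0.2, 0.9, 0.7]
opening: 0.476
```

Request:
send_rows(plan="0 20 -10 0 45; 0 40 0 0 45; 0 45 0 0 45; 0 45 0 0 45; 10 40 0 0 45; 0 20 0 0 45; 0 0 0 0 45; 0 0 0 0 45")

```text
t: 26.1
eef_pos: [544.3, 384.5, 129.8]
tcp_rot: [-3.138, 0.035, -2.918]
ft_force: [0.1, -0.5, 0.0]
opening: 0.479
```

```bash
python3 d.py 0 55 6 0;  python3 - <<'E'
from m import *
from ov import *
p=cam('top'); ov(p,'t20.png',(170,80,280,235),3.8,g=0.0,ph=(*W(80,0)[:2],0.227)); save(p,'t20f.png')
n=np.array(seg(p,12.5,(22,120,80),(35,255,255),(190,145,260,180))[0][0])-O; print('yellow centre',n@X,n@Y)
r=seg(p,54.5,(0,150,60),(8,255,255),(205,150,240,170)); n=r[1]-O; print('knob',n@X,n@Y,r[2])
p=cam('scene'); ov(p,'s20.png',(180,130,320,240),5,g=0.0,ph=(*W(80,0)[:2],0.227))
E
```

```text
t 26.1 nest pose [-10.5 269.6 129.8] F [ 0.1 -0.5  0. ] open 45.6
roll -0.003 delta tool now [  -6.9 -214.1  124.8]
delta in wanted tool frame [ -10.5 -214.6  123.8] j [ 0.52  0.59  1.53 -0.02  0.99 -1.26]
yellow centre 0.7528108399173653 15.893549641837168
knob 0.09885957108505082 54.247404680743635 25
```

View pics/t20.png

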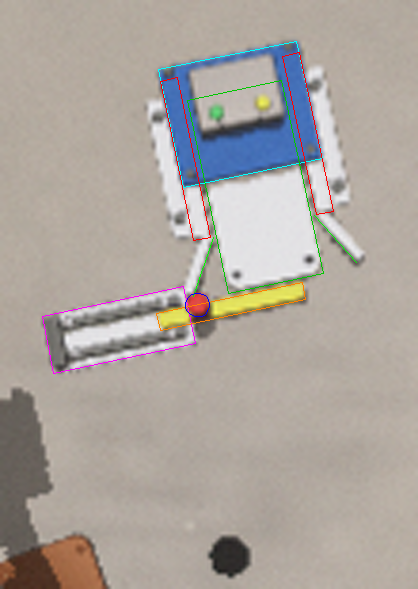

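View pics/s20.png

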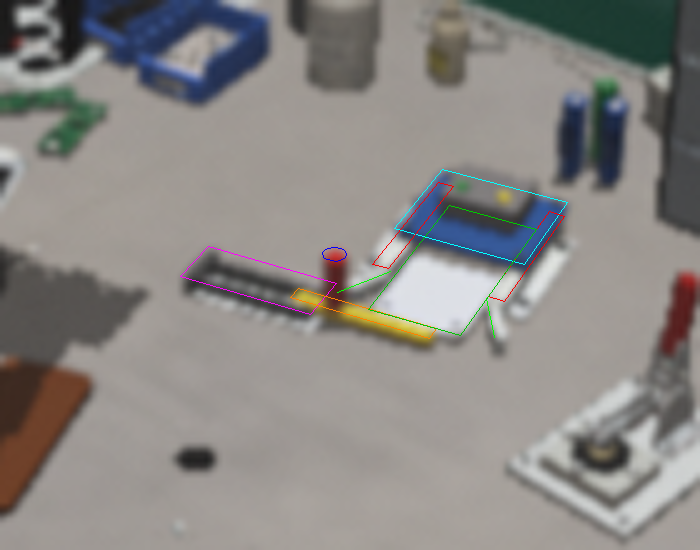

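View pics/t20f.png

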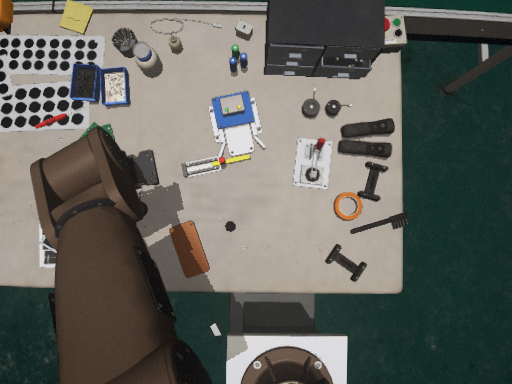

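```bash
python3 -c "
from cell import *
print(job_done())"
```

```text
the job is handed in; nothing more can be done
None
```

I loaded the dummy into the nest and shut the gate behind it, and handed the job in at about 26 s on the clock. No verdict was reported.

**What I did:** I pinched the red knob and drew the gate to its open stop. I then gripped the white dummy by its sides, slid it along the bench to line it up between the lead-ins, and pushed its near end with two fingers. It went under the cover until I felt the end stop at about 10 N. Last, I pinched the knob again, pulled the gate to its shut stop (also about 10 N), let go and moved the arm away.

**Last checks:**
- **Gate:** the top camera puts the knob at nest y = 54 mm against 55 mm when shut, so the gate reads shut.
- **Dummy:** its outline matches the home outline in the top camera image, and its near end is clear of the bar.
- **Bystanders:** the tape roll and clamp bracket look to be where they started. The motor was behind the arm in the last top picture, so I could not check it, but the arm only passed well above it.

**What failed or disagreed:**
- **First pinch missed:** the fingers passed above the knob, because they stood about 30 mm higher than the reported TCP height. The cameras and a light touch on the bench agreed on this, so I corrected for it from then on.
- **Gate at the start:** it stood about 11 mm open, not fully shut.
- **Scene camera:** outlines drawn in its picture sat a few mm off those from the other cameras.

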